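Fit the blow-off nozzle to the bench air coupler

TASK

Fit the nozzle with the wide flat fan tip to the bench air outlet and turn the air on: pull the coupler's sleeve back until it stays back by itself, let go of it, push the nozzle's plug fully home, then set the sleeve off so that it springs fully forward and locks the nozzle. Only after that turn the valve handle fully open, in line with the pipe. Leave the slim nozzle in its rack, and do not disturb the wire spool, the bead jar or the pliers.

Things in the scene. Friction and masses are not known exactly. Their poses are not given: they have to be found in the camera images.
- mouth (a point): Centre of the open mouth of the brass air coupler, 80 mm above the bench, bore level. x points straight out of the coupler along the bore, y level, z up. Bore 16.4 mm wide, 46 mm deep, flared to 23 mm at the mouth; brass rim 31 mm across. Two locking dogs 17 mm inside block the bore while the sleeve is forward; drawing the sleeve over 6 mm back withdraws them.
- outlet: Fixed air outlet carrying the coupler; origin on the bench under the mouth, axes as the mouth's. Along -x from the mouth: the sleeve; a block 48 mm wide, 100 mm high, from 64 to 110 mm behind the mouth; a pipe at bore height with the valve 150 mm behind, ending at 197 mm. Base plate 76 mm wide, 8 mm thick.
- sleeve_mid (a point): Centre of the plain steel sleeve around the coupler, a level ring 32 mm in diameter and 28 mm long, axis along the mouth's x; it moves with the sleeve. With the sleeve forward it is 20 mm behind the mouth, fully back 34 mm, at the same height as the mouth. It can be pinched by its sides from above.
- sleeve (a joint): How far the sleeve is pulled back, m: 0 forward, 0.014 at the back stop. Over-centre spring: about 9 N starts it, falling to nothing at 0.010; past that it is pressed to the back stop with up to 3.5 N and stays. Drawn forward past 0.010 and let go, it springs forward by itself, but comes fully home only if the bore is empty or a plug is fully seated.
- fan_grip (a point): Nozzle to fit: centre of its grip. Loose, 0.1 to 0.2 kg, level in one of the rack's two places, 62 mm above the bench. x runs along the nozzle to the blowing tip. Grip: aluminium block 40 mm long (x), 24 wide (y), 20 high (z), room for fingers at both sides. Ahead of it a 10 mm barrel and a flat fan tip 44 mm wide, 8 mm thick, ending 68 mm from this point.
- fan_shoulder (a point): Point on the fan nozzle's axis at the rear face of its round shoulder (26 mm across), 24 mm behind the grip's centre; axes as the grip's. From here the steel plug tail runs 38 mm to -x: 15 mm in diameter, tapered to 9 mm at the end, with a locking groove. Fully home, the shoulder is against the brass rim: this point on the mouth's centre, x axes alike.
- slim_grip (a point): The other nozzle, to be left alone: centre of its grip. Same grip, shoulder and plug tail, but a slim round tip tapering from 14 mm to 5 mm across. It lies in the other place of the rack, 90 mm beside the first between centres, parallel to it.
- rack: Fixed wooden rack; origin on the bench under the middle between the grips, x along the nozzles to their tips. Base 110 x 170 x 12 mm (x, y, z). The grips rest on posts 14 mm wide at y = +45 and -45 mm; tail and barrel lie loosely between upright cheeks 64 mm high at x = -31 and +31 mm. Nozzles lift straight up.
- valve (a joint): Angle of the valve handle, rad: 0 closed (across the pipe), 1.571 fully open (in line with the pipe, pointing away from the coupler), where it meets a stop. Opening turns it counter-clockwise seen from above. It starts at 0 to 0.25, moves with light friction (about 0.1 N m) and stays where it is left.
- valve_hinge (a point): Point on the upright turning axis of the valve handle, at the handle's mid-height, 123 mm above the bench, 150 mm behind the mouth.
- valve_tip (a point): Outer end of the steel valve handle, 66 mm from the turning axis, at mid-height. The handle is a level bar 10 mm wide and 16 mm high (115 to 131 mm above the bench); nothing stands under it but the valve body at its hinge.
- spool: Bystander: white wire spool standing upright, 64 mm across, 46 mm high; origin under its centre.
- bead_jar: Bystander: small glass bead jar with a white cap, 56 mm across, 70 mm high; origin under its centre.
- pliers: Bystander: black-handled pliers lying flat, 130 mm long, about 45 mm wide, 10 mm high; origin near the middle.
Things that resemble listed ones, but are neither listed nor needed, are in the scene too. Leave any brown look-alike of the part that bears fan_grip alone.

How it is judged:
By the outcome, as a careful person would: the job done as asked, in the order asked, and still so for the second after the job is handed in, with the robot touching nothing.
It also fails if it takes over 64 s, if anything falls off the work surface, if the arm or the gripper's body presses on something with over 40 N, if the wrist force passes 120 N, or if a joint passes its speed limit or range.

ROBOT

A 6-joint arm with a two-finger parallel gripper is mounted at the origin on the work surface. World frame = base frame: x ahead of the robot, y to its left, z up, the work surface at z = 0. Lengths are in m, angles in rad, forces in N, time in s.
With the tool pointing down it reaches from about 0.325 to 0.775 m from the base axis. Payload 9.3 kg.
Tool frame: the origin (TCP) lies at the very end of the fingers, on their centre line; the grasp point (between the pads) lies 19 mm behind it; z points along the fingers, y is the line along which they close (so a half turn about z gives the same grasp; the last joint's range is limited). The gripper opens to 85 mm and grips with 20 to 120 N. Pads are 22 mm wide; open, the fingers measure 114 mm over their backs; the gripper's body (76 mm by 85 mm) begins 54 mm behind the grasp point. The pads swing forward as they close: fully open they stand 13 mm farther back than shut.
Start: joints at [-1.451, 0.259, 0.021, 1.334, 0, 1.418], TCP at [0.148, -0.53, 0.231] pointing down, gripper open.
Joint ranges: [-3.04, 3.04], [-0.91, 1.82], [-1.04, 1.36], [-1.92, 1.95], [-1.52, 1.45], [-3.14, 3.14]. Speed limits (rad/s): [2.22, 2.22, 2.79, 3.14, 3.14, 3.14].

INTERFACE

Orientations are given as a unit quaternion [x, y, z, w].
In Python, from cell import manip, cams gives the robot as it stands.
- The arm moves only by the tool drive_tool, never from a script. Its argument "rows" is a list of rows, each a list of 2 entries, a list of its own where there are three numbers: the shift along the world's x, y, z in m, then the turn, a rotation vector about the world's x, y, z in degrees. A call has exactly 5 rows; each row is the pose to reach, as a shift and turn from the pose commanded when the call began; what a row does not reach only later rows make up. A row lasts 1/8 s, in which the tool goes at most 62.5 mm and 10.7 degrees, less where a joint would pass 70% of its speed; a pose out of reach is approached as far as the arm can. A call with a gripper value outside its range is refused whole. "jaw" is the closure, from 0 (fully open) to 1 (shut), set as the call begins (left out, the last holds). The fingers move at their own pace and stop on an object; the grip force is fixed at half the most. Time passes only in rows, so rows that repeat a pose let the fingers close, or fill a call up. It gives the time, the measured TCP pose, the force, the opening and the grip force at its end, in the units of the state.
- manip.read_state(): the state, without advancing time (a new reading comes with each control period).
- cams.capture(name): name is "side" or "top" or "wrist"; returns (picture, depth): 480x640x3 uint8, blue, green, red; 480x640 float32, m along the optical axis (not along the pixel's ray), 0 where there is no reading.
- cams.camera_info(name): a dict with "intrinsics" (3x3 intrinsics, pixels), "distortion" ([k1, k2, p1, p2, k3] as OpenCV has them; the pictures are not rectified), "xyz" and "orientation" of the camera in the world; the wrist camera has in their place "T_tool_cam" (4x4, takes a point from camera to tool coordinates, whose origin is the TCP and whose axes are the flange's). Camera axes: x right, y up, looking along -z (the intrinsics and any distortion apply to the point x, -y, -z); pixel columns grow to the right and rows downward; lengths in m; the calibration is good to about 2 mm. A picture is of the moment at which its call begins: read the wrist's pose just before it. camera_info takes no time and is no camera call.
- manip.finish_job(): hands the job in; it is judged then, once.
The state is a dict: "time_s": time; "joint_positions": joint angles; "dq": joint speeds; "tau": joint torques, N m; "position": TCP position; "orientation": TCP orientation; "wrist_force": force on the tool from outside, world axes, zero at the start; "torque": the same for the moment, N m; "finger_gap": opening from 0.0 (shut) to 1.0 (fully open); "grasp_force": force on a finger pad.
Only numpy, scipy, OpenCV 4.12 (cv2) and the standard library are available. Lean on these libraries where they do the work, as an engineer would, in place of code of your own. Each camera call takes 0.05 s, during which the arm holds its last target. There are 200 camera calls.

## Working session

There is one attempt and no reset: what is moved stays moved. The work goes in short steps, Python scripts to look and compute and a tool call to move; the robot and the scene stay as the last step left them, time stands still between calls to the robot, and variables do not carry over. Pictures are saved under pics/ and viewed, at most 10 in all, crops included, and the job is handed in when it is done.

Besides the shell and the picture viewer there is one more tool, called after "Call:" by a JSON object that holds its "fn" and its "kwargs". drive_tool: Moves the arm, as the interface text tells. Its arguments: {"type":"object","properties":{"rows":{"type":"array","items":{"type":"array"}},"jaw":{"type":"number"}},"required":["rows"]}

```bash
ls; mkdir -p pics
cat > h.py <<'E'
import numpy as np, cv2, json
from cell import manip, cams
from scipy.spatial.transform import Rotation as R
def T_of(p,q):
    T=np.eye(4);T[:3,:3]=R.from_quat(q).as_matrix();T[:3,3]=p;return T
def cap(name,save=None):
    s=manip.read_state(); im,d=cams.capture(name); ci=cams.camera_info(name)
    K=np.array(ci["intrinsics"]);D=np.array(ci["distortion"],float)
    T=T_of(s["position"],s["orientation"])@np.array(ci["T_tool_cam"]) if name=="wrist" else T_of(ci["xyz"],ci["orientation"])
    if save: cv2.imwrite(save,im)
    return im,d,K,D,T
def rays(px,c):
    im,d,K,D,T=c
    u=cv2.undistortPoints(np.float64(px).reshape(-1,1,2),K,D).reshape(-1,2)
    v=np.c_[u[:,0],-u[:,1],-np.ones(len(u))]
    return T[:3,3],v@T[:3,:3].T
def onz(px,c,z):
    o,v=rays(px,c); return o+v*((z-o[2])/v[:,2])[:,None]
def cloud(px,c):
    px=np.asarray(px,int).reshape(-1,2);o,v=rays(px,c);z=c[1][px[:,1],px[:,0]]
    return o+v*z[:,None]
E
python3 - <<'E'
from h import *
for n in("top","side"):
    c=cap(n,f"pics/{n}0.png");print(n,c[2].tolist(),c[3],c[4].round(3).tolist())
s=manip.read_state();print(s)
print(cams.camera_info("wrist"))
E
```

```text
pics
top [[545.3445013037414, 0.0, 309.53884360029], [0.0, 545.3445013037414, 239.35771234164224], [0.0, 0.0, 1.0]] [-0.16539446  0.          0.          0.          0.        ] [[0.09, 0.974, -0.21, 0.394], [-0.996, 0.088, -0.017, 0.121], [0.002, 0.211, 0.978, 1.07], [0.0, 0.0, 0.0, 1.0]]
side [[470.75528870996123, 0.0, 325.13452982763806], [0.0, 470.75528870996123, 247.4888339534414], [0.0, 0.0, 1.0]] [-0.11915529  0.          0.          0.          0.        ] [[-0.975, 0.112, -0.191, 0.43], [-0.22, -0.573, 0.789, 0.854], [-0.022, 0.812, 0.584, 0.621], [0.0, 0.0, 0.0, 1.0]]
{'time_s': 0.1, 'joint_positions': array([-1.45058675e+00,  2.59118798e-01,  2.08482155e-02,  1.33372924e+00,
        3.10711635e-05,  1.41819428e+00]), 'dq': array([-8.91041405e-05,  1.13073306e-05,  2.39790080e-03, -7.84665814e-04,
       -1.92138654e-03, -1.11421469e-04]), 'tau': array([ 4.94368360e-03, -5.56692266e+01,  3.45071876e+01,  1.17109873e-02,
       -2.39036026e-04, -6.85674557e-07]), 'position': array([ 0.14816405, -0.52939898,  0.23074008]), 'orientation': array([ 9.90710965e-01,  1.35983166e-01,  2.52791639e-05, -6.01417277e-04]), 'wrist_force': array([-0.27616247, -1.50294099, -0.73049037]), 'torque': array([-0.00342786,  0.04390559,  0.00524198]), 'grasp_force': 0.0, 'finger_gap': 1.0018669821174355}
{'intrinsics': array([[336.82151812,   0.        , 318.35078987],
       [  0.        , 336.82151812, 241.6736836 ],
       [  0.        ,   0.        ,   1.        ]]), 'distortion': array([-0.026894,  0.      ,  0.      ,  0.      ,  0.      ]), 'T_tool_cam': array([[ 8.76925748e-05,  9.52167123e-01,  3.05577753e-01,
         7.82277115e-02],
       [ 9.99999650e-01,  1.70590856e-04, -8.18526697e-04,
         1.94732683e-04],
       [-8.31502980e-04,  3.05577718e-01, -9.52166775e-01,
        -1.42745042e-01],
       [ 0.00000000e+00,  0.00000000e+00,  0.00000000e+00,
         1.00000000e+00]])}
```

View pics/top0.png

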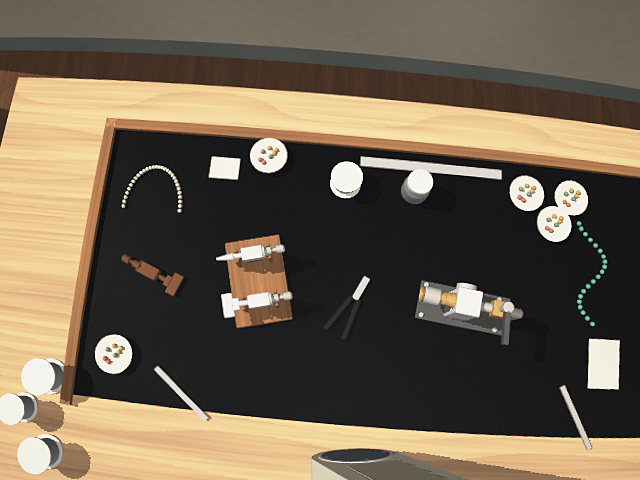

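View pics/side0.png

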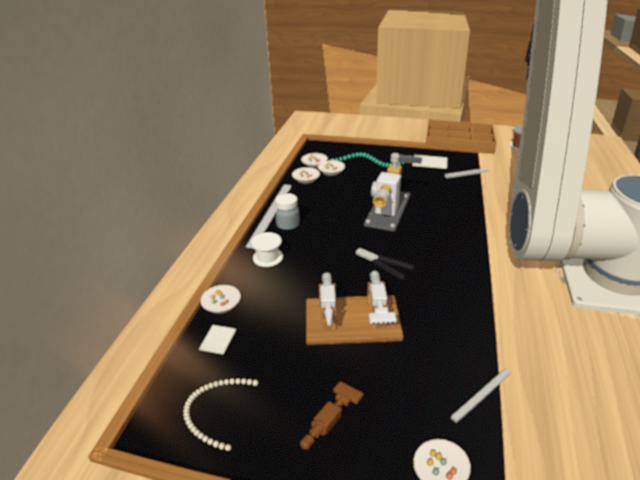

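Candidates for the fan nozzle in the top view:
- Nozzle at (260,300), with a wide flat tip at (228,304). It matches the description, so this is my choice.
- Slim nozzle at (255,254), with a pointed tip. It stays.
- Brown look-alike at (152,272). It stays.

The coupler's mouth is at (421,294), the sleeve at about (433,296), the block at (467,301) and the valve handle at (506,325). The pliers are at (350,305), the spool at (346,178) and the jar at (417,186).

Run:
```python
from h import *
c=cap("top")
im,d=c[0],c[1]
a=cv2.resize(im[225:345,205:305],None,fx=4,fy=4,interpolation=cv2.INTER_CUBIC)
b=cv2.resize(im[265:355,405:535],None,fx=5,fy=5.333,interpolation=cv2.INTER_CUBIC)[:480]
b=cv2.resize(b,None,fx=.61,fy=.61)
o=np.zeros((480,800,3),np.uint8);o[:,:400]=a;o[:b.shape[0],400:400+b.shape[1]]=b
cv2.imwrite("pics/crop1.png",o)
# depth-based clouds
def reg(x0,x1,y0,y1,zl,zh):
    g=np.stack(np.meshgrid(np.arange(x0,x1),np.arange(y0,y1)),-1).reshape(-1,2)
    g=g[d[g[:,1],g[:,0]]>0];P=cloud(g,c);m=(P[:,2]>zl)&(P[:,2]<zh);return g[m],P[m]
for nm,r in dict(fan=(205,305,280,325,.066,.08),slim=(205,305,235,272,.066,.08),valve=(480,540,285,355,.12,.14),block=(440,500,270,330,.095,.106),coup=(405,445,275,315,.085,.105),fantip=(215,240,280,325,.055,.08)).items():
    g,P=reg(*r)
    if len(P)<4: print(nm,len(P));continue
    rc=cv2.minAreaRect((P[:,:2]*1000).astype(np.float32))
    print(nm,len(P),P.mean(0).round(4),"rect",np.round(rc[0],1),np.round(rc[1],1),round(rc[2],1),g.mean(0).round(1),'z',np.percentile(P[:,2],[5,50,95]).round(4))
    if nm in('valve',): print(np.c_[g,P.round(4)][::6].tolist())
```

```text
fan 592 [0.4852 0.2282 0.0699] rect [480.4 224.1] [ 39.7 127.8] 8.9 [254.7 300.7] z [0.0663 0.07   0.0739]
slim 470 [0.5749 0.2403 0.0704] rect [573.1 244.9] [ 27.  124.9] 16.9 [253.4 252.3] z [0.0664 0.0703 0.0743]
valve 332 [ 0.4817 -0.22    0.1292] rect [ 479.1 -223. ] [75.5 19.7] 3.1 [506.2 320.9] z [0.1223 0.13   0.1331]
[[508.0, 301.0, 0.5169, -0.2218, 0.1304], [509.0, 302.0, 0.5152, -0.2236, 0.1306], [505.0, 303.0, 0.5128, -0.216, 0.1315], [511.0, 303.0, 0.5135, -0.2267, 0.1324], [506.0, 304.0, 0.5116, -0.219, 0.1284], [512.0, 304.0, 0.512, -0.229, 0.1313], [507.0, 305.0, 0.5097, -0.2203, 0.13], [501.0, 306.0, 0.5081, -0.2121, 0.1221], [507.0, 306.0, 0.508, -0.2205, 0.1295], [501.0, 307.0, 0.5064, -0.2123, 0.1216], [507.0, 307.0, 0.5061, -0.2201, 0.1308], [513.0, 307.0, 0.5069, -0.2313, 0.1305], [507.0, 308.0, 0.5041, -0.2196, 0.1325], [513.0, 308.0, 0.5052, -0.2314, 0.1305], [507.0, 309.0, 0.5026, -0.2203, 0.1305], [502.0, 310.0, 0.5011, -0.2142, 0.1219], [508.0, 310.0, 0.5012, -0.2228, 0.1288], [504.0, 311.0, 0.4992, -0.2165, 0.1259], [510.0, 311.0, 0.4996, -0.2263, 0.1295],
[... 1142 characters left out ...]
, [507.0, 337.0, 0.4535, -0.2216, 0.1315], [507.0, 338.0, 0.452, -0.223, 0.1277], [506.0, 339.0, 0.4498, -0.2193, 0.1329], [505.0, 340.0, 0.4479, -0.2175, 0.133], [504.0, 341.0, 0.4462, -0.2163, 0.1317], [503.0, 342.0, 0.4445, -0.216, 0.1277], [502.0, 343.0, 0.4428, -0.2152, 0.1249], [508.0, 343.0, 0.4431, -0.2235, 0.1321], [507.0, 344.0, 0.4412, -0.2213, 0.1333]]
block 744 [ 0.5135 -0.1643  0.0993] rect [ 513.6 -162.1] [114.6  49.1] 82.9 [471.4 302.2] z [0.096  0.0993 0.1025]
coup 351 [ 0.5214 -0.094   0.0921] rect [522.  -95.6] [45.3 30.6] 84.3 [432.7 295.2] z [0.0862 0.0925 0.0969]
fantip 312 [0.4731 0.2736 0.0659] rect [473.9 271.7] [42.7 31.7] 12.0 [229.8 305.1] z [0.0625 0.066  0.0691]
```

View pics/crop1.png

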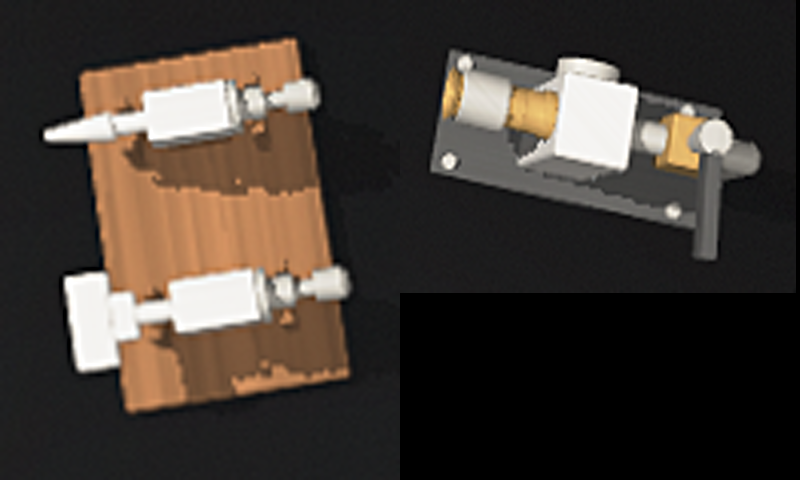

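The left crop confirms the choice. The lower nozzle has the wide fan tip at (90,320), with its grip at (212,300). The upper one is slim, with its tip at (50,133). In the right crop the mouth is at (450,95), the sleeve at (482,100) and the handle runs from (715,135) to (705,258).

Next I move above the coupler.

Call:
{"fn": "drive_tool", "kwargs": {"rows": [[[0.03,0.05,0.03],[0,0,8]],[[0.07,0.1,0.03],[0,0,16]],[[0.11,0.15,0.03],[0,0,25]],[[0.16,0.2,0.03],[0,0,33]],[[0.21,0.25,0.03],[0,0,42]]]}}

```text
time_s: 0.78
position: [0.3435, -0.2937, 0.2614]
orientation: [0.875, 0.484, 0.0, 0.0]
wrist_force: [1.3, -0.7, 0.2]
finger_gap: 1.001
grasp_force: 0.0
```

Call:
{"fn": "drive_tool", "kwargs": {"rows": [[[0.04,0.05,0],[0,0,7]],[[0.08,0.1,-0.02],[0,0,14]],[[0.12,0.14,-0.04],[0,0,20]],[[0.16,0.18,-0.06],[0,0,26]],[[0.16,0.18,-0.06],[0,0,26]]]}}

```text
time_s: 1.4
position: [0.5036, -0.1122, 0.1992]
orientation: [0.743, 0.669, -0.001, -0.002]
wrist_force: [-0.0, -0.1, 0.1]
finger_gap: 1.005
grasp_force: 0.0
```

Run:
```python
from h import *
c=cap("wrist","pics/w1.png");s=manip.read_state();print(s["time_s"],s["position"],R.from_quat(s["orientation"]).as_matrix().round(3).tolist(),s["joint_positions"])
d=c[1];print(d.min(),d.max())
np.savez("w1.npz",im=c[0],d=d,K=c[2],D=c[3],T=c[4])
g=np.stack(np.meshgrid(np.arange(640),np.arange(480)),-1).reshape(-1,2);g=g[d[g[:,1],g[:,0]]>0];P=cloud(g,c)
for nm,lo,hi in(("block",.094,.106),("handle",.122,.138)):
    m=(P[:,2]>lo)&(P[:,2]<hi)&(P[:,0]>.4)&(P[:,0]<.58)&(P[:,1]<-.05)&(P[:,1]>-.3)
    if m.sum()>10:
        rc=cv2.minAreaRect((P[m,:2]*1000).astype(np.float32));print(nm,m.sum(),P[m].mean(0).round(4),np.round(rc[0],1),np.round(rc[1],1),round(rc[2],1),np.median(P[m,2]))
```

```text
1.45 [ 0.50289439 -0.11366227  0.20008374] [[0.108, 0.994, -0.002], [0.994, -0.108, 0.001], [0.001, -0.002, -1.0]] [-3.85114416e-01  2.13075129e-01 -1.19859153e-01  1.24029374e+00
 -5.84355991e-05  1.29357135e+00]
0.0 0.469187
block 4831 [ 0.5148 -0.1579  0.0987] [ 515.5 -155.1] [164.7  48.1] 83.4 0.09961051557146128
handle 1842 [ 0.4818 -0.2189  0.1293] [ 479.3 -222.9] [76.1 19.7] 2.0 0.13066908395623233
```

View pics/w1.png

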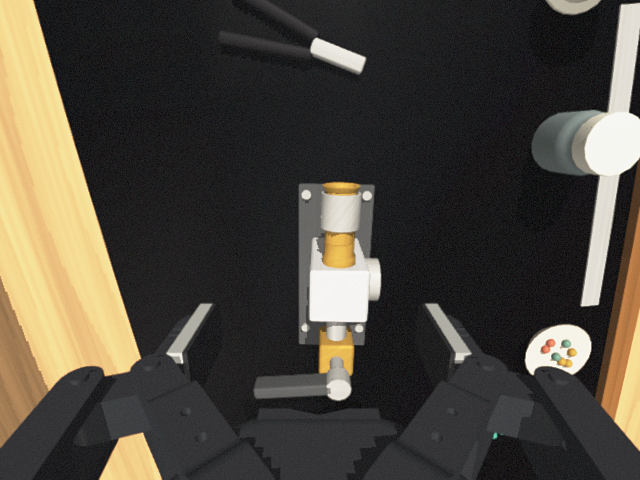

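The wrist view shows the mouth and rim at (341,186), the sleeve over columns 322–358 and rows 193–230, the block at (340,280) and the handle from (338,385) to (257,387). I fit the axis from depth.

```bash
cat > fit.py <<'E'
from h import *
from scipy.optimize import least_squares
z=np.load("w1.npz");c=(z["im"],z["d"],z["K"],z["D"],z["T"]);d=c[1]
g=np.stack(np.meshgrid(np.arange(300,380),np.arange(175,345)),-1).reshape(-1,2);g=g[d[g[:,1],g[:,0]]>0];P=cloud(g,c)
# sleeve cylinder
m=(g[:,1]>196)&(g[:,1]<227)&(g[:,0]>324)&(g[:,0]<356);S=P[m];S=S[S[:,2]>.082]
def res(p):
    a=np.array([np.cos(p[0]),np.sin(p[0]),0]);q=S-np.array([p[1],-.09,p[2]]);q=q-np.outer(q@a,a);return np.linalg.norm(q,axis=1)-.016
r=least_squares(res,[1.46,.52,.08],loss='soft_l1',f_scale=.001);print("sleeve",np.degrees(r.x[0]),r.x[1:],np.abs(r.fun).mean())
th=np.radians(83.5);a=np.array([np.cos(th),np.sin(th)])
for nm,lo,hi in(("base",.004,.012),("blocktop",.0965,.103)):
    q=P[(P[:,2]>lo)&(P[:,2]<hi)]
    rc=cv2.minAreaRect((q[:,:2]*1000).astype(np.float32));print(nm,len(q),np.round(rc[0],1),np.round(rc[1],1),rc[2])
# along-axis profile of top line
n=np.array([-a[1],a[0]]);o=np.array([r.x[1],-.09])
s=(P[:,:2]-o)@a;t=(P[:,:2]-o)@n
print("hinge/along: ")
for k in np.arange(-.12,.06,.004):
    q=(s>k)&(s<k+.004)&(abs(t)<.004)
    if q.any(): print(round(k,3),q.sum(),P[q,2].max().round(4),np.median(P[q,2]).round(4))
q=(P[:,2]>.07)&(s>0);print("front max s",s[q].max(), np.percentile(s[q],99))
E
python3 fit.py
```

```text
sleeve 83.12879216402474 [0.5233266 0.0798612] 0.0004861218274312646
base 3595 [ 513.9 -175.5] [185.5  74.5] 83.06859588623047
blocktop 3167 [ 518.2 -131.4] [102.8  48.1] 83.47628021240234
hinge/along: 
-0.12 52 0.0953 0.0914
-0.116 40 0.0903 0.089
-0.112 40 0.0902 0.0888
-0.108 39 0.0902 0.0889
-0.104 34 0.0904 0.0892
-0.1 10 0.0902 0.0889
-0.096 5 0.0993 0.0987
-0.092 37 0.1014 0.1002
-0.088 45 0.1019 0.1004
-0.084 44 0.1015 0.1003
-0.08 46 0.1013 0.1
-0.076 41 0.1017 0.1006
-0.072 48 0.1014 0.1003
-0.068 42 0.1013 0.1002
-0.064 48 0.1017 0.1004
-0.06 47 0.1015 0.1002
-0.056 53 0.1016 0.1004
-0.052 54 0.1013 0.0999
-0.048 74 0.0999 0.0944
-0.044 54 0.0955 0.0935
-0.04 52 0.0941 0.0924
-0.036 47 0.0934 0.0921
-0.032 51 0.0937 0.0922
-0.028 48 0.0936 0.0918
-0.024 50 0.0935 0.0921
-0.02 37 0.0961 0.0927
-0.016 58 0.0972 0.0958
-0.012 49 0.0976 0.0957
-0.008 52 0.0972 0.096
-0.004 54 0.097 0.0957
0.0 56 0.0967 0.0956
0.004 60 0.0973 0.0957
0.008 100 0.0974 0.092
0.012 114 0.095 0.0716
0.016 26 0.0957 0.0693
front max s 0.01680912866150137 0.016652022960592015
```

Call:
{"fn": "drive_tool", "kwargs": {"rows": [[[0.01,0.01,-0.03],[0,0,0]],[[0.02,0.019,-0.06],[0,0,-0.6]],[[0.02,0.019,-0.09],[0,0,-0.6]],[[0.02,0.019,-0.1],[0,0,-0.6]],[[0.02,0.019,-0.1],[0,0,-0.6]]], "jaw": 0.3}}

```text
time_s: 2.08
position: [0.5222, -0.0972, 0.1017]
orientation: [0.749, 0.662, -0.0, -0.0]
wrist_force: [-0.7, -0.2, 0.2]
finger_gap: 0.7
grasp_force: 0.0
```

Call:
{"fn": "drive_tool", "kwargs": {"rows": [[[0.0,0.002,-0.02],[0,0,0]],[[0.0005,0.002,-0.035],[0,0,0]],[[0.0005,0.002,-0.04],[0,0,0]],[[0.0005,0.002,-0.04],[0,0,0]],[[0.0005,0.002,-0.04],[0,0,0]]]}}

```text
time_s: 2.7
position: [0.5234, -0.0945, 0.0619]
orientation: [0.749, 0.663, 0.0, 0.0]
wrist_force: [-0.0, 0.1, -1.1]
finger_gap: 0.699
grasp_force: 0.0
```

Call:
{"fn": "drive_tool", "kwargs": {"rows": [[[0,0,0],[0,0,0]],[[0,0,0],[0,0,0]],[[0,0,0],[0,0,0]],[[0,0,0],[0,0,0]],[[0,0,0],[0,0,0]]], "jaw": 1}}

```text
time_s: 3.32
position: [0.5226, -0.0943, 0.0619]
orientation: [0.749, 0.663, -0.0, -0.0]
wrist_force: [-3.5, 0.8, 7.3]
finger_gap: 0.347
grasp_force: 59.0
```

Call:
{"fn": "drive_tool", "kwargs": {"rows": [[[-0.0004,-0.003,0],[0,0,0]],[[-0.0008,-0.006,0],[0,0,0]],[[-0.0012,-0.009,0],[0,0,0]],[[-0.0016,-0.012,0],[0,0,0]],[[-0.0017,-0.014,0],[0,0,0]]]}}

```text
time_s: 3.95
position: [0.5209, -0.1083, 0.0618]
orientation: [0.749, 0.663, -0.0, -0.0]
wrist_force: [-2.0, 7.0, 8.0]
finger_gap: 0.342
grasp_force: 58.9
```

Call:
{"fn": "drive_tool", "kwargs": {"rows": [[[-0.0001,-0.001,0],[0,0,0]],[[-0.0001,-0.001,0],[0,0,0]],[[-0.0001,-0.001,0],[0,0,0]],[[-0.0001,-0.001,0],[0,0,0]],[[-0.0001,-0.001,0],[0,0,0]]]}}

```text
time_s: 4.58
position: [0.5209, -0.1083, 0.0618]
orientation: [0.748, 0.663, 0.001, -0.001]
wrist_force: [-2.6, 5.2, 6.5]
finger_gap: 0.347
grasp_force: 58.9
```

Call:
{"fn": "drive_tool", "kwargs": {"rows": [[[0,0,0],[0,0,0]],[[0,0,0],[0,0,0]],[[0,0,0],[0,0,0]],[[0,0,0.02],[0,0,0]],[[0,0,0.06],[0,0,0]]], "jaw": 0.2}}

```text
time_s: 5.2
position: [0.5203, -0.1091, 0.1206]
orientation: [0.749, 0.663, -0.001, -0.001]
wrist_force: [0.4, -0.3, -0.1]
finger_gap: 0.795
grasp_force: 0.0
```

Call:
{"fn": "drive_tool", "kwargs": {"rows": [[[0,0.02,0.04],[0,0,3]],[[-0.01,0.08,0.07],[0,0,6]],[[-0.02,0.14,0.07],[0,0,10]],[[-0.03,0.2,0.07],[0,0,14]],[[-0.035,0.26,0.07],[0,0,15]]]}}

```text
time_s: 5.82
position: [0.4857, 0.1523, 0.1916]
orientation: [0.656, 0.755, 0.0, 0.0]
wrist_force: [1.2, 0.1, -0.8]
finger_gap: 0.799
grasp_force: 0.0
```

Call:
{"fn": "drive_tool", "kwargs": {"rows": [[[0,0.04,0],[0,0,0]],[[0,0.06,0],[0,0,0]],[[0,0.065,0],[0,0,0]],[[0,0.065,0],[0,0,0]],[[0,0.065,0],[0,0,0]]]}}

```text
time_s: 6.45
position: [0.4865, 0.2145, 0.1913]
orientation: [0.656, 0.754, -0.0, 0.0]
wrist_force: [0.2, -0.2, 0.6]
finger_gap: 0.8
grasp_force: 0.0
```

Run:
```python
from h import *
c=cap("wrist","pics/w2.png");s=manip.read_state();print(s["time_s"],s["position"],np.degrees(2*np.arctan2(s["orientation"][1],s["orientation"][0])))
t=cap("top");im=np.zeros((480,800,3),np.uint8);im[:,:640]=c[0];k=cv2.resize(t[0][275:325,405:445],(160,200));im[:200,640:]=k;cv2.imwrite("pics/w2b.png",im)
np.savez("w2.npz",im=c[0],d=c[1],K=c[2],D=c[3],T=c[4])
```

```text
6.5 [0.48645821 0.21452474 0.19131265] 97.9378915349039
```

View pics/w2b.png

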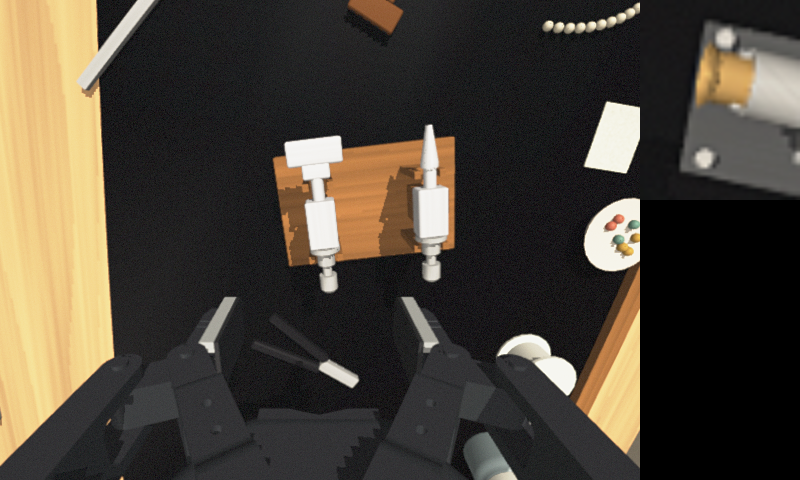

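The fan nozzle's grip is at (322,224) with its tip at (313,152); the slim one is at (430,212). The inset shows the sleeve staying back, with more brass exposed.

Run:
```python
from h import *
z=np.load("w2.npz");c=(z["im"],z["d"],z["K"],z["D"],z["T"]);d=c[1]
def reg(x0,x1,y0,y1,lo,hi):
    g=np.stack(np.meshgrid(np.arange(x0,x1),np.arange(y0,y1)),-1).reshape(-1,2);g=g[d[g[:,1],g[:,0]]>0];P=cloud(g,c);m=(P[:,2]>lo)&(P[:,2]<hi);return P[m]
def show(n,q):
    rc=cv2.minAreaRect((q[:,:2]*1000).astype(np.float32));print(n,len(q),q.mean(0).round(4),np.round(rc[0],1),np.round(rc[1],1),round(rc[2],1),np.median(q[:,2]).round(4))
show("grip",reg(300,345,197,250,.0695,.0745))
show("tip",reg(280,350,135,167,.06,.072))
show("tail",reg(315,342,268,294,.05,.075))
show("slimgrip",reg(408,455,184,238,.0695,.0745))
P=reg(300,345,170,296,.05,.08);lo=P
th=np.radians(98);a=np.array([np.cos(th),np.sin(th)]);s=P[:,:2]@a
for k in np.arange(s.min(),s.max(),.003):
    q=P[(s>=k)&(s<k+.003)]; print(round(k,4),len(q),np.percentile(q[:,2],95).round(4),(q[:,:2]@np.array([-a[1],a[0]])).min().round(4),(q[:,:2]@np.array([-a[1],a[0]])).max().round(4))
```

```text
grip 1424 [0.4883 0.2225 0.072 ] [488.5 221.1] [24. 42.] 14.4 0.0721
tip 1574 [0.4739 0.2781 0.0659] [473.8 277.2] [44.1 23. ] 14.5 0.0659
tail 365 [0.501  0.1733 0.0669] [501.3 173. ] [15.  22.9] 8.1 0.0673
slimgrip 1434 [0.5745 0.2449 0.0719] [575.  243.8] [23.2 41.6] 14.6 0.0719
0.0901 19 0.0689 -0.5243 -0.5139
0.0931 49 0.0699 -0.5279 -0.5138
0.0961 56 0.0702 -0.5279 -0.513
0.0991 56 0.0701 -0.5279 -0.513
0.1021 61 0.0701 -0.5269 -0.513
0.1051 75 0.0699 -0.527 -0.513
0.1081 30 0.0667 -0.5234 -0.5156
0.1111 28 0.0668 -0.5225 -0.5155
0.1141 31 0.0699 -0.5241 -0.5044
0.1171 86 0.07 -0.5309 -0.5043
0.1201 109 0.0697 -0.5326 -0.5033
0.1231 90 0.07 -0.5318 -0.5104
0.1261 42 0.0752 -0.5262 -0.5044
0.1291 111 0.0754 -0.5289 -0.5045
0.1321 100 0.0732 -0.5291 -0.5047
0.1351 96 0.0732 -0.5277 -0.5047
0.1381 109 0.0732 -0.5277 -0.5039
0.1411 100 0.0733 -0.5268 -0.5039
0.1441 108 0.0731 -0.5268 -0.5031
0.1471 101 0.0731 -0.5268 -0.5032
0.1501 106 0.0732 -0.5258 -0.5024
0.1531 113 0.0731 -0.5258 -0.5024
0.1561 103 0.0732 -0.5258 -0.5016
0.1591 109 0.0732 -0.5249 -0.5017
0.1621 118 0.0729 -0.5249 -0.5009
0.1651 106 0.0733 -0.5249 -0.5009
0.1681 149 0.0731 -0.524 -0.5005
0.1711 105 0.072 -0.5241 -0.5072
0.1741 45 0.0674 -0.5161 -0.5073
0.1771 62 0.0676 -0.5162 -0.4993
0.1801 93 0.0675 -0.5234 -0.4984
0.1831 100 0.0678 -0.5233 -0.4983
0.1861 73 0.0679 -0.5228 -0.5003
0.1891 99 0.0682 -0.52 -0.4995
0.1921 112 0.0681 -0.5208 -0.4987
0.1951 28 0.0687 -0.5199 -0.4988
```

Call:
{"fn": "drive_tool", "kwargs": {"rows": [[[0.001,0.004,-0.03],[0,0,3]],[[0.002,0.0075,-0.06],[0,0,6.5]],[[0.002,0.0075,-0.09],[0,0,6.5]],[[0.002,0.0075,-0.1],[0,0,6.5]],[[0.002,0.0075,-0.1],[0,0,6.5]]]}}

```text
time_s: 7.18
position: [0.4883, 0.2228, 0.0913]
orientation: [0.612, 0.791, -0.0, -0.0]
wrist_force: [0.2, 0.3, -1.3]
finger_gap: 0.802
grasp_force: 0.0
```

Call:
{"fn": "drive_tool", "kwargs": {"rows": [[[0,-0.0005,-0.02],[0,0,0]],[[0,-0.0005,-0.035],[0,0,0]],[[0,-0.0005,-0.045],[0,0,0]],[[0,-0.0005,-0.048],[0,0,0]],[[0,-0.0005,-0.048],[0,0,0]]]}}

```text
time_s: 7.8
position: [0.4883, 0.2227, 0.0435]
orientation: [0.612, 0.791, 0.0, 0.0]
wrist_force: [-0.3, 0.0, 0.3]
finger_gap: 0.798
grasp_force: 0.0
```

Call:
{"fn": "drive_tool", "kwargs": {"rows": [[[0,0,0],[0,0,0]],[[0,0,0],[0,0,0]],[[0,0,0],[0,0,0]],[[0,0,0],[0,0,0]],[[0,0,0],[0,0,0]]], "jaw": 1}}

```text
time_s: 8.43
position: [0.4885, 0.2227, 0.0437]
orientation: [0.612, 0.791, 0.0, 0.0]
wrist_force: [-1.5, -0.2, 5.5]
finger_gap: 0.271
grasp_force: 59.3
```

Call:
{"fn": "drive_tool", "kwargs": {"rows": [[[0,0,0],[0,0,0]],[[0,0,0.01],[0,0,0]],[[0,0,0.03],[0,0,0]],[[0,0,0.06],[0,0,0]],[[0,0,0.09],[0,0,0]]]}}

```text
time_s: 9.05
position: [0.4879, 0.2225, 0.1344]
orientation: [0.612, 0.791, -0.0, -0.0]
wrist_force: [0.4, 0.5, -1.0]
finger_gap: 0.272
grasp_force: 58.9
```

Call:
{"fn": "drive_tool", "kwargs": {"rows": [[[0.01,-0.05,0],[0,0,-5]],[[0.02,-0.1,-0.01],[0,0,-10]],[[0.035,-0.15,-0.02],[0,0,-16]],[[0.047,-0.2,-0.03],[0,0,-21.3]],[[0.047,-0.215,-0.03],[0,0,-21.3]]]}}

```text
time_s: 9.68
position: [0.5353, 0.0051, 0.1027]
orientation: [0.749, 0.663, -0.001, -0.0]
wrist_force: [-0.2, -0.1, -0.8]
finger_gap: 0.269
grasp_force: 59.0
```

Call:
{"fn": "drive_tool", "kwargs": {"rows": [[[0,0,-0.02],[0,0,0]],[[0,0,-0.035],[0,0,0]],[[0,0,-0.043],[0,0,0]],[[0,0,-0.043],[0,0,0]],[[0,0,-0.043],[0,0,0]]]}}

```text
time_s: 10.3
position: [0.5355, 0.008, 0.0608]
orientation: [0.747, 0.664, 0.0, 0.0]
wrist_force: [0.1, -0.1, -1.2]
finger_gap: 0.271
grasp_force: 59.0
```

Run:
```python
from h import *
c=cap("wrist");s=manip.read_state();print(s["time_s"],s["position"],np.degrees(2*np.arctan2(s["orientation"][1],s["orientation"][0])),s["wrist_force"])
t=cap("top");sd=cap("side")
im=np.zeros((480,800,3),np.uint8);im[:300,:400]=cv2.resize(c[0],(400,300))
im[:300,400:]=cv2.resize(t[0][250:340,330:450],(400,300));im[300:480,:240]=cv2.resize(sd[0][165:255,330:450],(240,180));cv2.imwrite("pics/w3.png",im)
np.savez("w3.npz",im=c[0],d=c[1],K=c[2],D=c[3],T=c[4])
d=c[1];g=np.stack(np.meshgrid(np.arange(0,640),np.arange(0,480)),-1).reshape(-1,2);g=g[d[g[:,1],g[:,0]]>0];P=cloud(g,c)
# tool-aligned coordinates rel. to mouth
th=np.radians(83.2);a=np.array([np.cos(th),np.sin(th)]);n=np.array([-a[1],a[0]])
s_=(P[:,:2]-[.5252,-.0741])@a;t_=(P[:,:2]-[.5252,-.0741])@n
for k in np.arange(.06,.16,.005):
    m=(s_>k)&(s_<k+.005)&(abs(t_)<.03)&(P[:,2]>.06)&(P[:,2]<.1)
    if m.sum()>3: print(round(k,3),m.sum(),np.percentile(P[m,2],[50,90]).round(4),t_[m].min().round(4),t_[m].max().round(4))
```

```text
10.35 [0.53555665 0.00786224 0.06083599] 83.26224181712521 [ 0.12775514 -0.14720634 -0.79516313]
0.06 605 [0.0895 0.0917] -0.0127 0.0111
0.065 581 [0.0893 0.0899] -0.0127 0.0112
0.07 703 [0.0894 0.0978] -0.0143 0.0128
0.075 780 [0.0894 0.0982] -0.014 0.0125
0.08 805 [0.0894 0.0984] -0.0141 0.0125
0.085 1674 [0.0888 0.0934] -0.0261 0.0245
0.09 2140 [0.0891 0.0977] -0.0257 0.0237
0.095 734 [0.0892 0.0899] -0.0127 0.0113
0.1 1266 [0.0843 0.089 ] -0.0126 0.0112
0.105 297 [0.0833 0.0845] -0.0057 0.0043
0.11 310 [0.0833 0.0844] -0.0057 0.0043
0.115 336 [0.0835 0.0845] -0.0096 0.0093
0.12 720 [0.084  0.0848] -0.0115 0.0101
0.125 781 [0.084  0.0848] -0.0114 0.0103
0.13 1499 [0.083  0.0838] -0.0224 0.0215
0.135 1641 [0.0831 0.0839] -0.0227 0.0213
0.14 1690 [0.0831 0.0839] -0.0228 0.0214
0.145 1806 [0.0829 0.0838] -0.0226 0.0216
0.15 155 [0.0806 0.0816] -0.0205 0.0187
```

View pics/w3.png

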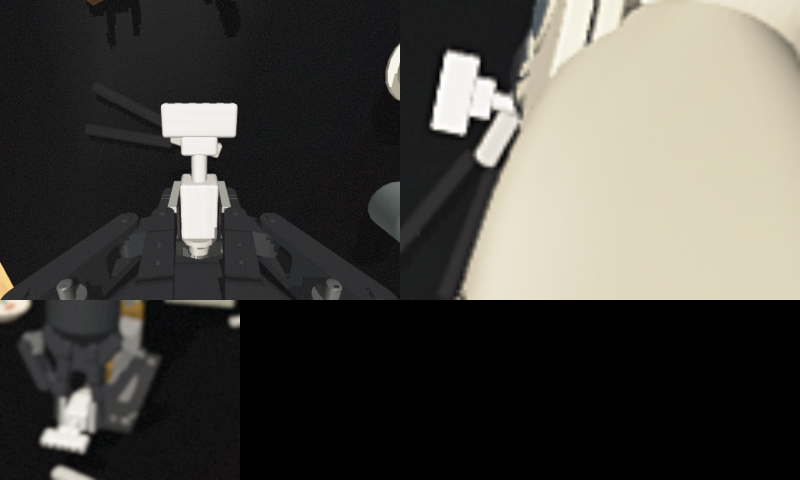

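The nozzle is held level and aligned, with its fan tip at (199,120) in the wrist inset. The pliers, visible below it, are clear. I need a correction of −0.7 mm in x and +0.7 mm in z, then the insertion.

Call:
{"fn": "drive_tool", "kwargs": {"rows": [[[-0.0007,0,0.0007],[0,0,0]],[[-0.0017,-0.008,0.0007],[0,0,0]],[[-0.0026,-0.016,0.0007],[0,0,0]],[[-0.0035,-0.024,0.0007],[0,0,0]],[[-0.0041,-0.029,0.0007],[0,0,0]]]}}

```text
time_s: 11.08
position: [0.5311, -0.0221, 0.061]
orientation: [0.748, 0.664, -0.0, 0.0]
wrist_force: [0.0, -0.6, -2.0]
finger_gap: 0.268
grasp_force: 59.1
```

Call:
{"fn": "drive_tool", "kwargs": {"rows": [[[-0.0002,-0.002,0],[0,0,0]],[[-0.0005,-0.004,0],[0,0,0]],[[-0.0007,-0.006,0],[0,0,0]],[[-0.0009,-0.008,0],[0,0,0]],[[-0.0012,-0.01,0],[0,0,0]]]}}

```text
time_s: 11.7
position: [0.5299, -0.0314, 0.061]
orientation: [0.748, 0.664, 0.0, 0.0]
wrist_force: [-0.9, -1.0, -0.4]
finger_gap: 0.271
grasp_force: 59.1
```

Call:
{"fn": "drive_tool", "kwargs": {"rows": [[[-0.0002,-0.002,0.0003],[0,0,0]],[[-0.0005,-0.004,0.0003],[0,0,0]],[[-0.0007,-0.006,0.0003],[0,0,0]],[[-0.0009,-0.008,0.0003],[0,0,0]],[[-0.0012,-0.01,0.0003],[0,0,0]]]}}

```text
time_s: 12.32
position: [0.5287, -0.0415, 0.0613]
orientation: [0.748, 0.664, 0.0, 0.0]
wrist_force: [-0.0, -0.1, -1.9]
finger_gap: 0.271
grasp_force: 59.0
```

Call:
{"fn": "drive_tool", "kwargs": {"rows": [[[-0.0002,-0.002,0],[0,0,0]],[[-0.0005,-0.004,0],[0,0,0]],[[-0.0007,-0.006,0],[0,0,0]],[[-0.0009,-0.008,0],[0,0,0]],[[-0.0009,-0.008,0],[0,0,0]]]}}

```text
time_s: 12.95
position: [0.5278, -0.0489, 0.0613]
orientation: [0.748, 0.664, 0.0, -0.0]
wrist_force: [0.3, 4.3, -1.1]
finger_gap: 0.268
grasp_force: 59.1
```

Call:
{"fn": "drive_tool", "kwargs": {"rows": [[[0,-0.0005,0],[0,0,0]],[[-0.0001,-0.001,0],[0,0,0]],[[-0.0002,-0.0015,0],[0,0,0]],[[-0.0002,-0.002,0],[0,0,0]],[[-0.0002,-0.002,0],[0,0,0]]]}}

```text
time_s: 13.58
position: [0.5278, -0.049, 0.0614]
orientation: [0.747, 0.665, 0.002, -0.001]
wrist_force: [2.0, 15.2, 0.6]
finger_gap: 0.27
grasp_force: 59.3
```

Call:
{"fn": "drive_tool", "kwargs": {"rows": [[[0,-0.0005,0],[0,0,0]],[[-0.0001,-0.001,0],[0,0,0]],[[-0.0002,-0.0015,0],[0,0,0]],[[-0.0002,-0.0015,0],[0,0,0]],[[-0.0002,-0.0015,0],[0,0,0]]]}}

```text
time_s: 14.2
position: [0.5278, -0.0491, 0.0614]
orientation: [0.747, 0.665, 0.003, -0.002]
wrist_force: [3.1, 22.6, 2.1]
finger_gap: 0.27
grasp_force: 59.4
```

Run:
```python
from h import *
c=cap("wrist");s=manip.read_state();print(s["position"],s["wrist_force"],s["torque"])
d=c[1];g=np.stack(np.meshgrid(np.arange(0,640),np.arange(0,480)),-1).reshape(-1,2);g=g[d[g[:,1],g[:,0]]>0];P=cloud(g,c)
th=np.radians(83.2);a=np.array([np.cos(th),np.sin(th)]);n=np.array([-a[1],a[0]])
s_=(P[:,:2]-[.5252,-.0741])@a;t_=(P[:,:2]-[.5252,-.0741])@n
# grip front edge and tip end
m=(abs(t_)<.008)&(P[:,2]>.086)&(P[:,2]<.0925);print("grip front s",np.percentile(s_[m],[90,99,100]))
m=(abs(t_)<.02)&(P[:,2]>.075)&(P[:,2]<.086);print("tip end s",np.percentile(s_[m],[99,100]),"(home 0.092)",np.median(P[m,2]))
sd=cap("side");cv2.imwrite("pics/s4.png",cv2.resize(sd[0][150:250,340:440],(600,600),interpolation=cv2.INTER_CUBIC))
```

```text
[ 0.52775802 -0.04910089  0.061406  ] [ 2.68125055 22.14795023  1.00231625] [ 4.3026888  -0.57444885 -0.10930787]
grip front s [0.04248389 0.06677009 0.09016857]
tip end s [0.09255973 0.09312056] (home 0.092) 0.08417204306773295
```

View pics/s4.png

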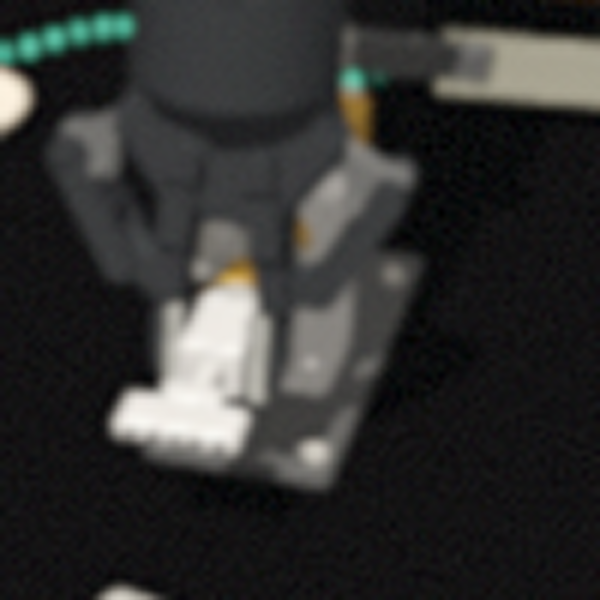

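The side crop shows the shoulder against the brass at (240,275), and the tip end is at its home distance. I release the nozzle and go to the sleeve.

Call:
{"fn": "drive_tool", "kwargs": {"rows": [[[0,0.003,0],[0,0,0]],[[0,0.003,0],[0,0,0]],[[0,0.003,0],[0,0,0]],[[0,0.003,0],[0,0,0]],[[0,0.003,0],[0,0,0]]]}}

```text
time_s: 14.92
position: [0.5276, -0.0489, 0.0613]
orientation: [0.747, 0.664, 0.001, -0.001]
wrist_force: [1.8, 8.0, -0.4]
finger_gap: 0.263
grasp_force: 59.1
```

Call:
{"fn": "drive_tool", "kwargs": {"rows": [[[0,0,0],[0,0,0]],[[0,0,0],[0,0,0]],[[0,0,0],[0,0,0]],[[0,0,0.02],[0,0,0]],[[0,0,0.06],[0,0,0]]], "jaw": 0.2}}

```text
time_s: 15.55
position: [0.5265, -0.0499, 0.1207]
orientation: [0.748, 0.664, -0.001, -0.001]
wrist_force: [1.2, -0.3, 0.1]
finger_gap: 0.799
grasp_force: 0.0
```

Call:
{"fn": "drive_tool", "kwargs": {"rows": [[[-0.003,-0.03,0],[0,0,0]],[[-0.0065,-0.059,0],[0,0,0]],[[-0.0065,-0.059,0],[0,0,0]],[[-0.0065,-0.059,0],[0,0,0]],[[-0.0065,-0.059,0],[0,0,0]]]}}

```text
time_s: 16.18
position: [0.5209, -0.1082, 0.1212]
orientation: [0.747, 0.664, -0.0, -0.0]
wrist_force: [-1.4, -0.8, 0.1]
finger_gap: 0.797
grasp_force: 0.0
```

```bash
cat > chk.py <<'E'
from h import *
c=cap("wrist");s=manip.read_state();print(s["time_s"],s["position"])
d=c[1];g=np.stack(np.meshgrid(np.arange(0,640),np.arange(0,480)),-1).reshape(-1,2);g=g[d[g[:,1],g[:,0]]>0];P=cloud(g,c)
th=np.radians(83.2);a=np.array([np.cos(th),np.sin(th)]);n=np.array([-a[1],a[0]])
s_=(P[:,:2]-[.5252,-.0741])@a;t_=(P[:,:2]-[.5252,-.0741])@n
m=(abs(t_)<.02)&(P[:,2]>.075)&(P[:,2]<.088);print("tip end s",np.percentile(s_[m],99.5),"t",t_[m&(s_>.07)].min(),t_[m&(s_>.07)].max())
for k in np.arange(-.06,.012,.003):
    m=(s_>k)&(s_<k+.003)&(abs(t_)<.003)&(P[:,2]>.05)
    if m.any(): print(round(k,3),np.median(P[m,2]).round(4),end='; ')
cv2.imwrite("pics/chk%d.png"%(s["time_s"]*100),c[0])
E
python3 chk.py
```

```text
16.225 [ 0.52094313 -0.10819327  0.1212295 ]
tip end s 0.09233501634540058 t -0.019985346238575095 0.019996965846621424
-0.06 0.0936; -0.057 0.0929; -0.054 0.0924; -0.051 0.0924; -0.048 0.0957; -0.045 0.0961; -0.042 0.096; -0.039 0.0958; -0.036 0.0958; -0.033 0.0958; -0.03 0.0959; -0.027 0.2019; -0.024 0.2072; -0.021 0.0946; -0.018 0.092; -0.015 0.0918; -0.012 0.0918; -0.009 0.0922; -0.006 0.0922; -0.003 0.0936; 0.0 0.0911; 0.003 0.091; 0.006 0.088; 0.009 0.0882;
```

Call:
{"fn": "drive_tool", "kwargs": {"rows": [[[0,0,-0.02],[0,0,0]],[[0,0,-0.04],[0,0,0]],[[0,0,-0.055],[0,0,0]],[[0,0,-0.059],[0,0,0]],[[0,0,-0.059],[0,0,0]]]}}

```text
time_s: 16.85
position: [0.5211, -0.1088, 0.0624]
orientation: [0.748, 0.664, 0.0, -0.0]
wrist_force: [0.1, 0.2, -0.2]
finger_gap: 0.799
grasp_force: 0.0
```

Call:
{"fn": "drive_tool", "kwargs": {"rows": [[[0,0,0],[0,0,0]],[[0,0,0],[0,0,0]],[[0,0,0],[0,0,0]],[[0,0,0],[0,0,0]],[[0,0,0],[0,0,0]]], "jaw": 1}}

```text
time_s: 17.48
position: [0.5209, -0.1089, 0.063]
orientation: [0.748, 0.664, 0.0, 0.0]
wrist_force: [-1.6, 0.8, 5.0]
finger_gap: 0.342
grasp_force: 58.9
```

Nozzle is home (tip end at 92.3 mm) and the sleeve is back. I draw the sleeve forward about 7 mm and let go.

Call:
{"fn": "drive_tool", "kwargs": {"rows": [[[0.0002,0.002,0],[0,0,0]],[[0.0005,0.004,0],[0,0,0]],[[0.0007,0.006,0],[0,0,0]],[[0.0008,0.007,0],[0,0,0]],[[0.0008,0.007,0],[0,0,0]]]}}

```text
time_s: 18.1
position: [0.5217, -0.1015, 0.063]
orientation: [0.748, 0.664, 0.0, 0.0]
wrist_force: [-1.6, 3.1, 6.0]
finger_gap: 0.343
grasp_force: 58.9
```

Call:
{"fn": "drive_tool", "kwargs": {"rows": [[[0,0,0],[0,0,0]],[[0,0,0],[0,0,0]],[[0,0,0],[0,0,0]],[[0,0,0],[0,0,0]],[[0,0,0.05],[0,0,0]]], "jaw": 0.2}}

```text
time_s: 18.73
position: [0.5198, -0.1013, 0.1099]
orientation: [0.748, 0.664, -0.002, -0.003]
wrist_force: [1.4, -0.3, -0.1]
finger_gap: 0.8
grasp_force: 0.0
```

Call:
{"fn": "drive_tool", "kwargs": {"rows": [[[0,0,0.05],[0,0,0]],[[0,0,0.09],[0,0,0]],[[0,0,0.09],[0,0,0]],[[0,0,0.09],[0,0,0]],[[0,0,0.09],[0,0,0]]], "jaw": 1}}

```text
time_s: 19.35
position: [0.5212, -0.1017, 0.201]
orientation: [0.748, 0.664, -0.001, -0.001]
wrist_force: [-0.8, 0.5, 0.6]
finger_gap: -0.002
grasp_force: 0.0
```

```bash
python3 chk.py
```

```text
19.4 [ 0.52128861 -0.10169653  0.2010993 ]
tip end s 0.0928655474463264 t -0.019997091914457123 0.01999501475353861
-0.06 0.0937; -0.057 0.0929; -0.054 0.0925; -0.051 0.0923; -0.048 0.0924; -0.045 0.092; -0.042 0.0925; -0.039 0.2389; -0.036 0.2477; -0.033 0.2395; -0.03 0.2401; -0.027 0.2391; -0.024 0.2393; -0.021 0.2518; -0.018 0.2827; -0.015 0.0959; -0.012 0.0957; -0.009 0.0959; -0.006 0.0923; -0.003 0.0936; 0.0 0.0875; 0.003 0.0911; 0.006 0.088; 0.009 0.0882;
```

The sleeve has sprung fully forward: its front edge is 6 mm behind the mouth and the tip end is still at 92.9 mm. Next is the valve.

Call:
{"fn": "drive_tool", "kwargs": {"rows": [[[-0.03,-0.04,0],[0,0,0]],[[-0.061,-0.08,0],[0,0,0]],[[-0.061,-0.094,-0.01],[0,0,0]],[[-0.061,-0.094,-0.05],[0,0,0]],[[-0.061,-0.094,-0.06],[0,0,0]]]}}

```text
time_s: 20.02
position: [0.4597, -0.1951, 0.1398]
orientation: [0.748, 0.664, -0.001, -0.002]
wrist_force: [-0.2, -0.1, -0.4]
finger_gap: -0.0
grasp_force: 0.0
```

Run:
```python
from h import *
t=cap("top");s=manip.read_state();p=s["position"];print(s["time_s"],p,s["joint_positions"].round(2))
H=np.array([.5075,-.2231]);r=.048
for ps in [176.6,180,190,200,210,220,230,240,250,260,265]:
    f=np.radians(ps);d=.016 if ps>176.6 else .024
    P=H+r*np.array([np.cos(f),np.sin(f)])-d*np.array([-np.sin(f),np.cos(f)]);print(ps,P.round(4),(P-p[:2]).round(4),round(ps-176.6,1))
```

```text
20.075 [ 0.45992613 -0.1950358   0.13976745] [-0.57  0.22 -0.27  1.09  0.    1.12]
176.6 [ 0.461  -0.1963] [ 0.0011 -0.0013] 0.0
180 [ 0.4595 -0.2071] [-0.0004 -0.0121] 3.4
190 [ 0.4575 -0.2157] [-0.0025 -0.0206] 13.4
200 [ 0.4569 -0.2245] [-0.003  -0.0294] 23.4
210 [ 0.4579 -0.2332] [-0.002  -0.0382] 33.4
220 [ 0.4604 -0.2417] [ 0.0005 -0.0467] 43.4
230 [ 0.4644 -0.2496] [ 0.0045 -0.0545] 53.4
240 [ 0.4696 -0.2567] [ 0.0097 -0.0616] 63.4
250 [ 0.476  -0.2627] [ 0.0161 -0.0677] 73.4
260 [ 0.4834 -0.2676] [ 0.0235 -0.0726] 83.4
265 [ 0.4874 -0.2695] [ 0.0275 -0.0745] 88.4
```

Call:
{"fn": "drive_tool", "kwargs": {"rows": [[[0,0,-0.015],[0,0,0]],[[0,0,-0.029],[0,0,0]],[[0,0,-0.029],[0,0,0]],[[0,-0.006,-0.029],[0,0,2]],[[-0.0004,-0.012,-0.029],[0,0,3.4]]]}}

```text
time_s: 20.7
position: [0.4604, -0.2077, 0.1136]
orientation: [0.727, 0.687, 0.0, -0.0]
wrist_force: [-0.1, 3.1, 0.4]
finger_gap: -0.001
grasp_force: 1.6
```

Call:
{"fn": "drive_tool", "kwargs": {"rows": [[[-0.001,-0.0045,0],[0,0,5]],[[-0.002,-0.0085,0],[0,0,10]],[[-0.0025,-0.013,0],[0,0,15]],[[-0.0026,-0.0173,0],[0,0,20]],[[-0.0023,-0.0217,0],[0,0,25]]]}}

```text
time_s: 21.32
position: [0.4582, -0.2294, 0.1136]
orientation: [0.56, 0.828, 0.001, 0.0]
wrist_force: [0.5, 3.0, 0.4]
finger_gap: 0.003
grasp_force: 1.3
```

Call:
{"fn": "drive_tool", "kwargs": {"rows": [[[0.001,-0.0085,0],[0,0,10]],[[0.0042,-0.0167,0],[0,0,20]],[[0.0088,-0.0243,0],[0,0,30]],[[0.0146,-0.0308,0],[0,0,40]],[[0.0194,-0.035,0],[0,0,47]]]}}

```text
time_s: 21.95
position: [0.4772, -0.2645, 0.1134]
orientation: [0.183, 0.983, 0.0, -0.0]
wrist_force: [-2.5, 3.1, 0.8]
finger_gap: -0.003
grasp_force: 1.3
```

Call:
{"fn": "drive_tool", "kwargs": {"rows": [[[0.004,-0.0025,0],[0,0,5]],[[0.008,-0.0045,0],[0,0,10]],[[0.011,-0.0055,0],[0,0,13]],[[0.0125,-0.0055,0],[0,0,13]],[[0.0125,-0.0055,0],[0,0,13]]]}}

```text
time_s: 22.58
position: [0.4857, -0.2696, 0.1133]
orientation: [0.074, 0.997, -0.0, -0.004]
wrist_force: [-21.5, 2.0, 10.3]
finger_gap: -0.002
grasp_force: 10.9
```

Call:
{"fn": "drive_tool", "kwargs": {"rows": [[[-0.02,0.002,0],[0,0,0]],[[-0.04,0.004,0],[0,0,0]],[[-0.05,0.004,0.04],[0,0,0]],[[-0.05,0.004,0.1],[0,0,0]],[[-0.05,0.004,0.15],[0,0,0]]]}}

```text
time_s: 23.2
position: [0.4397, -0.2663, 0.266]
orientation: [0.073, 0.997, -0.001, 0.001]
wrist_force: [0.7, -1.5, -0.5]
finger_gap: -0.001
grasp_force: 0.0
```

Call:
{"fn": "drive_tool", "kwargs": {"rows": [[[-0.03,-0.04,0.03],[0,0,0]],[[-0.06,-0.08,0.03],[0,0,0]],[[-0.08,-0.12,0.03],[0,0,0]],[[-0.1,-0.16,0.03],[0,0,0]],[[-0.1,-0.16,0.03],[0,0,0]]]}}

```text
time_s: 23.82
position: [0.3384, -0.4286, 0.2929]
orientation: [0.075, 0.997, -0.0, -0.0]
wrist_force: [0.5, 0.6, -0.5]
finger_gap: 0.0
grasp_force: 0.0
```

Run:
```python
from h import *
t=cap("top");sd=cap("side");d=t[1]
o=np.zeros((480,800,3),np.uint8);o[:,:640]=t[0];o[:160,640:]=cv2.resize(sd[0][150:250,340:440],(160,160));cv2.imwrite("pics/end.png",o)
g=np.stack(np.meshgrid(np.arange(480,560),np.arange(270,355)),-1).reshape(-1,2);g=g[d[g[:,1],g[:,0]]>0];P=cloud(g,t);q=P[(P[:,2]>.12)&(P[:,2]<.14)]
rc=cv2.minAreaRect((q[:,:2]*1000).astype(np.float32));print(len(q),rc)
v=np.linalg.svd(q[:,:2]-q[:,:2].mean(0))[2][0];print(np.degrees(np.arctan2(v[1],v[0]))%180,q.mean(0),manip.read_state()["wrist_force"])
f=q[np.linalg.norm(q[:,:2]-[.5075,-.2231],axis=1)>.03];w=f[:,:2].mean(0)-[.5075,-.2231];print("handle dir",np.degrees(np.arctan2(*w[::-1]))%360)
```

```text
309 ((506.4271240234375, -249.1207275390625), (76.27254486083984, 20.58836555480957), 87.74725341796875)
83.36978947551594 [ 0.5034336  -0.2438024   0.12967754] [ 0.36890614 -0.11354774 -0.82973007]
handle dir 261.39981709499955
```

View pics/end.png

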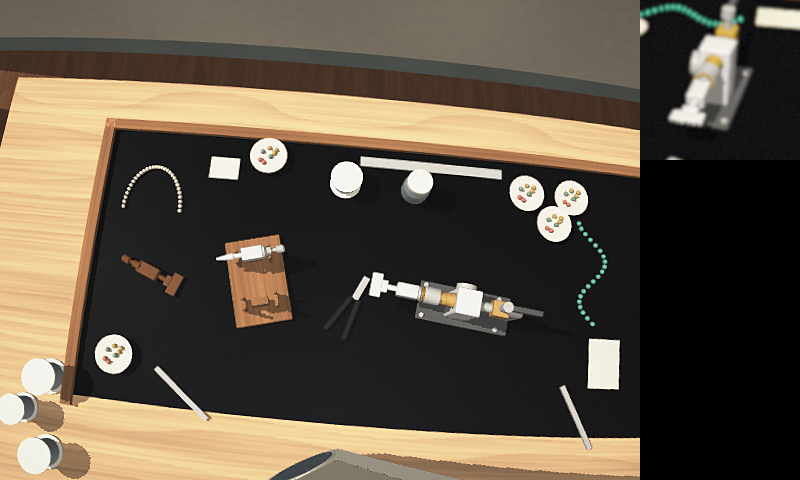

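The final view shows the nozzle fitted at (400,290), the sleeve forward at (431,296) and the handle in line with the pipe from (508,309) to (542,313). The bystanders and the slim nozzle have not moved.

```bash
python3 -c "
from cell import manip
print(manip.finish_job())"
```

```text
the job is handed in; nothing more can be done
None
```

The fan nozzle is locked in the coupler with the sleeve fully forward, the valve was then opened to its stop in line with the pipe, and the job is handed in at about 24 s; nothing else was disturbed.

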